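# Raise the bar riser's shelf onto its top rung and load it

### The arm

A 7-joint arm with a two-finger parallel gripper is mounted at the origin on a cart in front of the work surface, level with it; the furniture and walls round the work are solid. World frame = base frame: x ahead of the robot, y to its left, z up, the work surface at z = 0. Lengths are in m, angles in rad, forces in N, time in s.
With the tool pointing down it reaches from about 0.35 to 0.9 m from the base axis. Payload 19.9 kg.
Tool frame: the origin (TCP) lies at the very end of the fingers, on their centre line; the grasp point (between the pads) lies grip_depth behind it (grip_depth is the distance from the TCP to the grasp point, in m); z points along the fingers, x is the direction in which the jaws open and shut, and the axes are right-handed (so a half turn about z gives the same grasp; the last joint's range is limited). The gripper opens to 85 mm and grips with 20 to 120 N. Pads are 22 mm wide; open, the fingers measure 114 mm over their backs; the gripper's body (76 mm by 85 mm) begins 54 mm behind the grasp point. The pads swing forward as they close: fully open they stand 13 mm farther back than shut.
Start: joints at [1.3, 0.417, -0.01, 1.614, 0.005, 1.111, -0.053], TCP at [0.142, -0.609, 0.231] pointing down, gripper open.
Joint ranges: [-2.81, 2.81], [-0.39, 2.02], [-1.27, 1.25], [0.06, 2.57], [-1.19, 4.33], [0.19, 2], [-2.82, 2.82]. Speed limits (rad/s): [1.89, 1.89, 2.39, 2.39, 3.01, 3.01, 3.01].

### API

Orientations are given as [roll, pitch, yaw] about the fixed x, y, z axes, in that order (R = Rz(yaw) Ry(pitch) Rx(roll)).
In Python, from rig import * gives the robot as it stands.
- The arm moves only by the tool apply_moves, never from a script. Its argument "increments" is a list of rows, each an object with "translation": the shift along the tool's x, y, z in m, a list of three; "twist": the turn about the tool's z in degrees; "gripper": the finger opening in m, from 0 to 0.0854. A call has 1 to 20 rows; each row is the pose to reach, as a shift and turn from the pose commanded when the call began, along the tool's axes at that moment; what a row does not reach only later rows make up. A row lasts 1/10 s, in which the tool goes at most 50 mm and 8.59 degrees, less where a joint would pass 70% of its speed; a pose out of reach is approached as far as the arm can. A call with a gripper value outside its range is refused whole. The fingers move at their own pace and stop on an object; "force" is the grip in N (left out, the last holds). Time passes only in rows, so rows that repeat a pose let the fingers close. It gives the time, the measured TCP pose, the force and the opening at its end, in the units of the state.
- get_state(): the state, without advancing time (a new reading comes with each control period).
- camera(name): name is "scene" or "top" or "wrist"; returns a dict with "img" (384x512x3 uint8, red, green, blue), "range_z" (384x512 float32, m along the optical axis (not along the pixel's ray), 0 where there is no reading), "K" (3x3 intrinsics, pixels), "k1" (the pictures are not rectified: a ray, as slopes to the right and down, at radius r is drawn at 1 + k1 r^2 times it, then the intrinsics apply), "extrinsics" (4x4, takes a point from camera to world coordinates). Camera axes: x right, y up, looking along -z (the intrinsics and any distortion apply to the point x, -y, -z); pixel columns grow to the right and rows downward; lengths in m; the calibration is good to about 2 mm. A picture is of the moment at which its call begins.
- hand_in(): hands the job in, once; it reports no verdict.
The state is a dict: "clock": time; "joints": joint angles; "qd": joint speeds; "tau": joint torques, N m; "position": TCP position; "tool_rot": TCP orientation; "wrist_force": force on the tool from outside, world axes, zero at the start; "ft_torque": the same for the moment, N m; "grip_width": finger opening in m.
Only numpy, scipy, OpenCV 4.12 (cv2) and the standard library are available. Lean on these libraries where they do the work, as an engineer would, in place of code of your own. Each camera call takes 0.05 s, during which the arm holds its last target.

### The job

Raise the sliding shelf of the little bar riser (it has a red handle) until its pawl has clicked past the top rung, without jamming it hard against the rubber stop just above, then lower it gently so that it hangs locked on the top rung and let go. Then stand the green bitters bottle upright on the shelf's round cork pad, gently, leaving the orange bitters bottle and the jigger where they are.

Things in the scene. Friction and masses are not known exactly. Their poses are not given: they have to be found in the camera images.
- riser_stand: Fixed stand: dark wood base 200 (x) x 150 (y) x 14 mm, origin under its centre, x from handle to mast. Mast: two bars 265 mm high, 70 mm behind (+x) the origin, 84 mm apart. Between them a steel strip with two 10 mm rungs, 45 mm apart, in rubber (10 N per mm), and a rubber stop (6 N per mm) above the shelf's cheeks. The strip is clamped up to 12 mm above or below nominal; no reading tells how much.
- riser_shelf (a joint): Height of the sliding shelf above its lowest place (m), 0 at the start; 1 N friction, 0.5 to 0.9 kg, falls if let go unlocked. With the strip at nominal it locks on the lower rung at 0.045, on the top rung at 0.090; the pawl clears the top rung at 0.101 and the stop is met at 0.104. All four shift together by the unknown strip offset (-0.012 to 0.012): feel for the stop.
- pawl_pivot (a point): Pivot of the yellow gravity pawl at the back of the shelf, 50 mm behind the stand's origin, 85 mm above the worktop when the shelf is down. A rung pushes its nose down as the shelf rises past (about 1 N); once clear, the brass tail weight swings it level again within 0.3 s. Lowered then, the pawl rests on the rung and carries the shelf.
- riser_grip (a point): Centre of the shelf's red handle, an upright block at the front of the shelf, 36 mm long along the stand's x, 16 mm thick along the stand's y, 36 mm high; pinch it from above across its thickness. 118 mm in front (-x) of the stand's origin, 60 mm above the worktop when the shelf is down; rises with the shelf. Axes as the stand's.
- riser_spot (a point): Centre of the upper face of the round cork pad (64 mm across, 3 mm thick) on the wooden shelf plate (120 x 130 mm), 30 mm in front of the stand's origin, 63 mm above the worktop when the shelf is down; it rises with the shelf. The two steel cheeks behind it rise 47 mm above the pad, starting 46 mm behind its centre.
- herb_center (a point): Centre, half-way up, of the small bitters bottle with the green contents (0.16 kg nominal): 43 mm across up to 68 mm above its underside, then a neck and black dropper 25 mm across up to 110 mm, 132 mm high in all; the point is 66 mm above the underside. Stands loose and upright on the worktop, left or right of the riser.
- herb: The same green bottle; origin at the centre of its underside, z up along the bottle.
- orange: Bitters bottle with orange contents, 48 mm across, 142 mm high; loose bystander on the other side of the riser. Origin at the centre of its underside.
- bar_jigger: Steel jigger, 44 mm across, 88 mm high; loose bystander at the back left. Origin at the centre of its underside.

How it is judged:
On the way, in this order (a step that is already met when the one before it is completed fails the run):
1. the empty shelf is raised, held, past where the lower rung locks it (value of joint riser_shelf above 0.07 m and contact force between herb and riser_shelf below 0.1 N), for 0.2 s.
2. the empty shelf is at rest locked on the top rung and let go (value of joint riser_shelf between 0.075 and 0.105 m and not (velocity of joint riser_shelf above 0.01 m/s or velocity of joint riser_shelf below -0.01 m/s) and contact force between each of the fingers, herb and riser_shelf below 0.1 N and contact force between riser_shelf and riser_stand above 1 N), for 0.3 s.
At the end, for the whole second after the job is handed in: The shelf hangs at rest locked on the top rung (shelf joint between 0.075 and 0.105, whatever the strip height) and the green bottle stands upright (within 0.1 rad) and at rest on the cork pad, its axis within 15 mm of the pad's centre, released (value of joint riser_shelf between 0.075 and 0.105 m and not (velocity of joint riser_shelf above 0.01 m/s or velocity of joint riser_shelf below -0.01 m/s) and horizontal distance between herb and riser_spot below 0.015 m and angle between herb's own z axis and vertical below 0.1 rad and z of herb in the frame of riser_spot between -0.004 and 0.004 m and linear speed of herb below 0.02 m/s); the robot touches nothing.
It fails at once if the shelf or its pawl is pressed, dropped or jammed against the rungs or the stop with more than 25 N (contact force between riser_shelf and riser_stand above 25 N).
It fails at once if the green bottle is set down on the shelf with more than 20 N (contact force between herb and riser_shelf above 20 N).
It fails at once if the green bottle is tipped over (angle between herb's own z axis and vertical above 0.6 rad).
It fails at once if the orange bottle is moved by more than 20 mm (distance of orange from where it was at the start of the episode above 0.02 m).
It fails at once if the jigger is moved by more than 20 mm (distance of bar_jigger from where it was at the start of the episode above 0.02 m).
It also fails if it takes over 61 s, if anything falls off the work surface, if the arm or the gripper's body presses on something with over 40 N, if the wrist force passes 120 N, or if a joint passes its speed limit or range.

## Working session

There is one attempt and no reset: what is moved stays moved. The work goes in short steps, Python scripts to look and compute and a tool call to move; the robot and the scene stay as the last step left them, time stands still between calls to the robot, and variables do not carry over. Pictures are saved under pics/ and viewed, and the job is handed in when it is done.

Besides the shell and the picture viewer there is one more tool, called after "Emit:" as name(argument=value, ...), one argument or row to a line, values as JSON. apply_moves: Moves the arm, as the interface text tells. Its arguments: {"type":"object","properties":{"increments":{"type":"array"},"force":{"type":"number"}},"required":["increments"]}

```bash
mkdir -p pics; ls; cat > h.py <<'E'
from rig import *
import numpy as np, cv2
def save(name,cam):
    c=camera(cam); cv2.imwrite(f'pics/{name}.png',cv2.cvtColor(c['img'],cv2.COLOR_RGB2BGR)); np.savez(f'pics/{name}.npz',**{k:np.asarray(v) for k,v in c.items()}); return c
def pts(c):
    K=c['K'];k1=float(c['k1']);h,w=c['range_z'].shape
    u,v=np.meshgrid(np.arange(w),np.arange(h))
    D=np.array([k1,0,0,0,0.])
    n=cv2.undistortPoints(np.stack([u,v],-1).reshape(-1,1,2).astype(np.float64),np.asarray(K,float),D).reshape(h,w,2)
    z=c['range_z']; P=np.stack([n[...,0]*z,-n[...,1]*z,-z],-1)
    E=np.asarray(c['extrinsics']); W=P@E[:3,:3].T+E[:3,3]
    W[z<=0]=np.nan
    return W
E
python3 - <<'E'
from h import *
print(get_state())
for n in ['scene','top','wrist']:
    c=save(n+'0',n); print(n,c['K'],c['k1'],c['extrinsics'])
E
```

```text
pics
{'clock': 0.0, 'joints': array([ 1.30047124,  0.41798694, -0.01029333,  1.61419516,  0.00467382,
        1.11070061, -0.05299476]), 'qd': array([-3.44530782e-03,  2.70312481e-04,  7.31431078e-04,  1.95873460e-03,
       -1.36416662e-05, -7.44699298e-04, -3.82023005e-04]), 'tau': array([ 4.14523583e-04, -8.64427471e+01,  6.78587090e-01, -4.34898090e+01,
        1.89941103e-02,  7.46307720e-03,  3.83618828e-05]), 'position': array([ 0.14167946, -0.60835939,  0.2306434 ]), 'tool_rot': array([ 3.14151866e+00,  1.26392438e-03, -1.34197819e+00]), 'wrist_force': array([-0.43485205, -0.4757458 , -0.35333472]), 'ft_torque': array([-0.03896299, -0.03438883,  0.02651776]), 'grip_width': 0.08532061467539696}
scene [[415.9275007    0.         262.38192412]
 [  0.         415.9275007  190.55346237]
 [  0.           0.           1.        ]] 0.04507807167150757 [[-0.58629267  0.63540257 -0.50251814  0.02573719]
 [-0.81008671 -0.45639158  0.3680574   0.3673552 ]
 [ 0.00451957  0.62287263  0.78231021  0.87287379]
 [ 0.          0.          0.          1.        ]]
top [[349.88940506   0.         252.63668192]
 [  0.         349.88940506 189.67552462]
 [  0.           0.           1.        ]] -0.014667539141262056 [[-1.71702962e-02  9.84796729e-01 -1.72860010e-01  3.85171252e-01]
 [-9.99852447e-01 -1.70007820e-02  2.46122958e-03 -7.76016081e-03]
 [-5.14944500e-04  1.72876764e-01  9.84943328e-01  1.10854250e+00]
 [ 0.00000000e+00  0.00000000e+00  0.00000000e+00  1.00000000e+00]]
wrist [[308.53646779   0.         255.82457306]
 [  0.         308.53646779 190.48944492]
 [  0.           0.           1.        ]] -0.07864421685945068 [[ 2.27447869e-01  9.32638851e-01  2.80093271e-01  2.11273244e-01]
 [-9.73790219e-01  2.17917885e-01  6.51491006e-02 -5.92281183e-01]
 [-2.76750888e-04 -2.87570112e-01  9.57759549e-01  3.73115316e-01]
 [ 0.00000000e+00  0.00000000e+00  0.00000000e+00  1.00000000e+00]]
```

View pics/scene0.png

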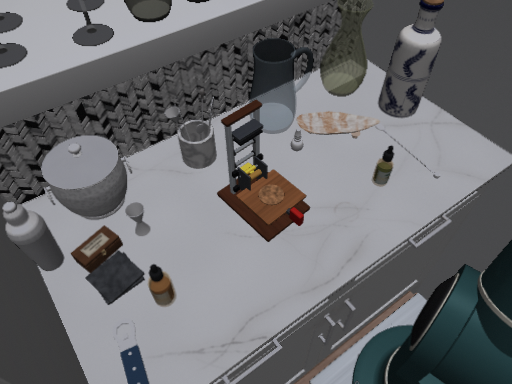

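View pics/top0.png

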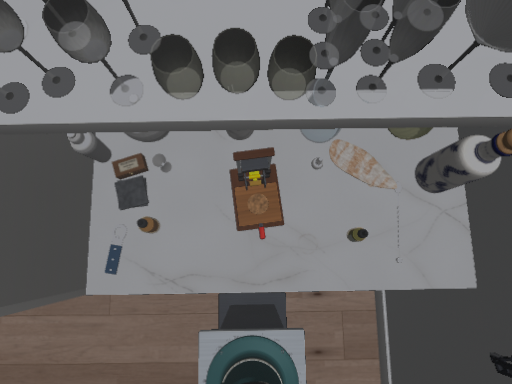

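The scene view shows the riser in the middle with its red handle at about (296,215). The green bottle is at (383,168) and the orange one at (161,287). In the top view the handle is at (262,233), the green bottle at (358,235), orange at (148,225) and the jigger at (162,162). Next I'll measure them.

```bash
python3 - <<'E'
from h import *
def ld(n): return dict(np.load(f'pics/{n}.npz'))
for n in ['scene0','top0']:
    c=ld(n); W=pts(c); im=c['img']; hsv=cv2.cvtColor(im,cv2.COLOR_RGB2HSV)
    H,S,V=[hsv[...,i].astype(int) for i in range(3)]
    inw=(W[...,0]>.25)&(W[...,0]<1.0)&(abs(W[...,1])<.6)&(W[...,2]>-.02)&(W[...,2]<.4)
    red=((H<6)|(H>174))&(S>180)&(V>90)&inw
    yel=(H>22)&(H<33)&(S>180)&(V>100)&inw
    for nm,m in [('red',red),('yel',yel)]:
        p=W[m]; 
        if len(p): print(n,nm,len(p),p.mean(0).round(4),p.min(0).round(4),p.max(0).round(4), (np.argwhere(m).mean(0)).round(1))
    # red top face
    p=W[red]
    if len(p):
        t=p[p[:,2]>p[:,2].max()-.006]; print(' top',len(t),t.mean(0),cv2.minAreaRect((t[:,:2]*1000).astype(np.float32)))
    # elevated objects clusters
    m=(inw&(W[...,2]>.03)&(W[...,2]<.16)).astype(np.uint8)
    k,l,st,ce=cv2.connectedComponentsWithStats(m)
    for i in range(1,k):
        if st[i,4]>40:
            q=W[l==i]; print('  c',ce[i].round(),st[i,4],np.nanmedian(q,0).round(3),q.min(0).round(3),q.max(0).round(3))
E
python3 - <<'E'
import cv2,numpy as np
im=cv2.imread('pics/top0.png'); cv2.imwrite('pics/top0z.png',cv2.resize(im[130:260,210:380],None,fx=4.5,fy=4.5,interpolation=cv2.INTER_CUBIC))
im=cv2.imread('pics/scene0.png'); cv2.imwrite('pics/scene0z.png',cv2.resize(im[90:250,200:400],None,fx=3.7,fy=3.7,interpolation=cv2.INTER_CUBIC))
E
```

```text
scene0 red 73 [ 0.4374 -0.0339  0.0768] [ 0.4211 -0.0427  0.0714] [ 0.4542 -0.0253  0.0805] [212.3 296.5]
scene0 yel 12 [ 0.5995 -0.0145  0.0891] [ 0.595  -0.0273  0.0856] [ 0.6026 -0.005   0.0919] [170.3 250.2]
 top 70 [ 0.43785286 -0.03383315  0.07697663] ((437.3750915527344, -33.917388916015625), (33.2054557800293, 15.222447395324707), 8.68363094329834)
  c [334.  59.] 2671 [ 0.787 -0.475  0.112] [ 0.72  -0.597  0.03 ] [ 0.921 -0.381  0.16 ]
  c [300.  62.] 199 [ 0.914 -0.432  0.058] [ 0.908 -0.466  0.03 ] [ 0.92  -0.404  0.093]
  c [122. 168.] 18343 [0.797 0.267 0.109] [ 0.352 -0.337  0.03 ] [0.921 0.514 0.16 ]
  c [402.  88.] 1462 [ 0.59  -0.549  0.099] [ 0.557 -0.6    0.03 ] [ 0.67  -0.534  0.16 ]
  c [334. 121.] 595 [ 0.665 -0.358  0.035] [ 0.569 -0.456  0.03 ] [ 0.73  -0.254  0.043]
  c [297. 136.] 90 [ 0.655 -0.213  0.052] [ 0.647 -0.229  0.03 ] [ 0.667 -0.208  0.074]
  c [264. 187.] 3451 [ 0.55  -0.018  0.061] [ 0.419 -0.093  0.03 ] [0.636 0.045 0.16 ]
  c [384. 164.] 430 [ 0.424 -0.312  0.073] [ 0.408 -0.339  0.03 ] [ 0.451 -0.299  0.132]
  c [135. 212.] 306 [0.668 0.271 0
[... 972 characters left out ...]
0.733 0.523 0.16 ]
  c [360. 163.] 716 [ 0.66  -0.344  0.034] [ 0.57  -0.458  0.03 ] [ 0.734 -0.253  0.044]
  c [435. 173.] 926 [ 0.598 -0.546  0.103] [ 0.559 -0.6    0.03 ] [ 0.673 -0.534  0.16 ]
  c [128. 165.] 524 [0.66  0.381 0.039] [0.624 0.329 0.03 ] [0.699 0.436 0.045]
  c [159. 160.] 170 [0.666 0.276 0.073] [0.641 0.251 0.03 ] [0.682 0.292 0.093]
  c [318. 161.] 51 [ 0.656 -0.215  0.055] [ 0.65  -0.227  0.03 ] [ 0.671 -0.207  0.076]
  c [257. 201.] 2074 [ 0.534 -0.024  0.06 ] [ 0.422 -0.094  0.03 ] [0.626 0.046 0.157]
  c [147. 224.] 271 [0.467 0.299 0.083] [0.446 0.284 0.03 ] [0.493 0.328 0.144]
  c [358. 234.] 220 [ 0.429 -0.314  0.076] [ 0.409 -0.335  0.031] [ 0.45  -0.301  0.134]
```

View pics/top0z.png

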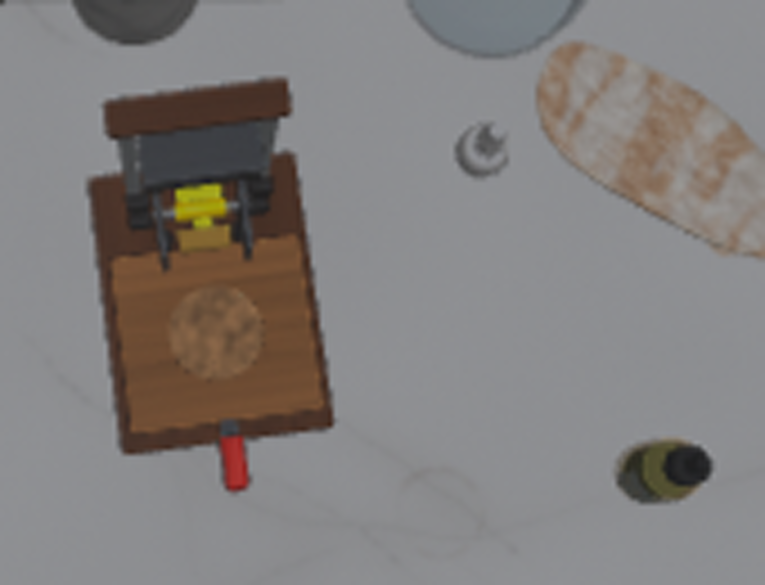

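View pics/scene0z.png

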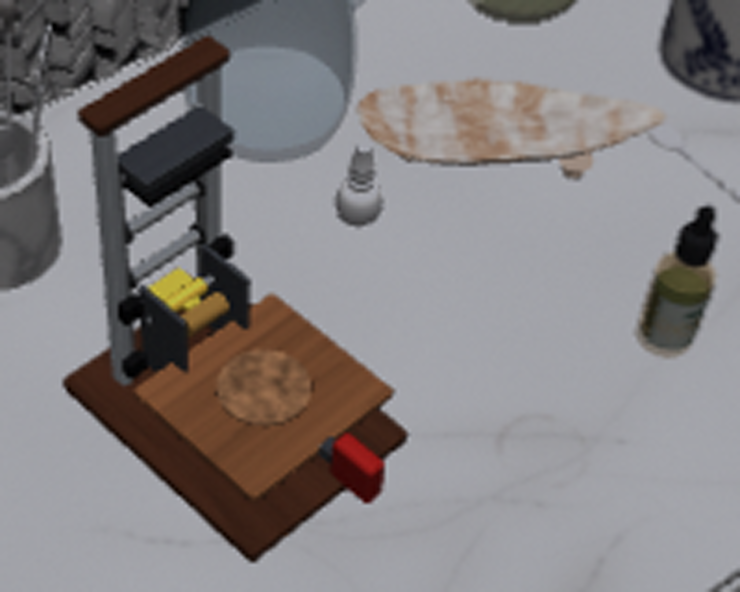

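The zooms match the listing: handle axis, pad, yellow pawl and both rungs under the stop are all visible. The green bottle stands alone on the right. Next I'll work out the yaw, pad centre and bottle axis.

```bash
python3 - <<'E'
from h import *
from scipy.optimize import least_squares
def ld(n): return dict(np.load(f'pics/{n}.npz'))
for n in ['scene0','top0']:
    c=ld(n); W=pts(c)
    m=(abs(W[...,2]-.060)<.006)&(W[...,0]>.45)&(W[...,0]<.59)&(abs(W[...,1]+.02)<.09)
    k,l,st,ce=cv2.connectedComponentsWithStats(m.astype(np.uint8)); i=1+np.argmax(st[1:,4])
    q=W[l==i]; print(n,'plate',len(q),q[:,2].mean(),cv2.minAreaRect((q[:,:2]*1000).astype(np.float32)))
    # base at z=.014
    m=(abs(W[...,2]-.014)<.005)&(W[...,0]>.4)&(W[...,0]<.68)&(abs(W[...,1]+.02)<.12)
    q=W[m]; print(' base',len(q),cv2.minAreaRect((q[:,:2]*1000).astype(np.float32)))
    for nm,cx,cy,R,zl,zh,rn in [('green',.43,-.32,.0215,.01,.062,.0125),('orange',.468,.306,.024,.01,.06,.0125),('jig',.662,.272,.022,.06,.085,.022)]:
        near=np.hypot(W[...,0]-cx,W[...,1]-cy)<.05
        q=W[near&(W[...,2]>zl)&(W[...,2]<zh)]
        f=lambda p:np.hypot(q[:,0]-p[0],q[:,1]-p[1])-R
        r=least_squares(f,[cx,cy],loss='soft_l1',f_scale=.002); print(' ',nm,len(q),r.x.round(4),np.median(abs(r.fun)).round(4))
        q2=W[near&(W[...,2]>.085)&(W[...,2]<.108)]
        if len(q2)>8 and nm!='jig':
            f=lambda p:np.hypot(q2[:,0]-p[0],q2[:,1]-p[1])-rn
            r=least_squares(f,[cx,cy],loss='soft_l1',f_scale=.002); print('   neck',len(q2),r.x.round(4))
        print('   zmax',np.nanmax(W[near][...,2]))
    # pad
    hsv=cv2.cvtColor(c['img'],cv2.COLOR_RGB2HSV)
    pm=(np.hypot(W[...,0]-.525,W[...,1]+.024)<.05)&(abs(W[...,2]-.062)<.01)
    q=W[pm&(W[...,2]>0.0615)]; print(' pad',len(q),q.mean(0), cv2.minEnclosingCircle((q[:,:2]*1000).astype(np.float32)))
    for (a,b) in [('S',1),('V',2),('H',0)]: pass
    r=np.hypot(W[...,0]-.525,W[...,1]+.024)
    print(hsv[(r<.015)&pm].mean(0),hsv[(r>.04)&pm].mean(0))
# overhead shelf clearance
c=ld('top0');W=pts(c);m=(W[...,2]>.2)&(W[...,0]>.2)&(abs(W[...,1])<.4)
q=W[m];print('overhead minx,z',np.percentile(q[:,0],[0,1,5]),np.percentile(q[:,2],[0,1,50]))
m2=m&(W[...,0]<.72);print(W[m2][::40][:15].round(3))
E
```

```text
scene0 plate 2035 0.059940843967684496 ((520.5502319335938, -24.955642700195312), (140.39813232421875, 131.3390350341797), 4.942397594451904)
 base 1175 ((554.7643432617188, -19.46411895751953), (202.06080627441406, 149.49327087402344), 7.507693767547607)
  green 227 [ 0.4305 -0.3228] 0.0007
   neck 65 [ 0.4306 -0.3225]
   zmax 0.13245683012524423
  orange 243 [0.4694 0.3087] 0.0003
   neck 114 [0.4696 0.3083]
   zmax 0.1437450662775671
  jig 216 [0.6552 0.2717] 0.0036
   zmax 0.5551528373219116
 pad 347 [ 0.52488068 -0.02465433  0.06294254] ((524.6358642578125, -23.545379638671875), 49.505775451660156)
[ 12.67777778 126.47777778 122.51111111] [ 11.57938719 151.69637883 109.92200557]
top0 plate 1647 0.059844379720321576 ((522.3409423828125, -24.74492645263672), (128.92330932617188, 129.8488311767578), 6.604158401489258)
 base 732 ((556.1322631835938, -20.888397216796875), (199.17938232421875, 149.4246063232422), 6.592157363891602)
  green 71 [ 0.4309 -0.3235] 0.0004
   neck 31 [ 0.4304 -0.3237]
   zmax 0.1337535869571257
  orange 70 [0.4704 0.309 ] 0.0003
   neck 44 [0.47   0.3081]
   zmax 0.14351864975323836
  jig 94 [0.656  0.2669] 0.0029
   zmax 0.7186474722209653
 pad 289 [ 0.52613551 -0.0237987   0.06314415] ((525.021240234375, -24.54910659790039), 49.630393981933594)
[ 13.87012987 117.85714286 118.33766234] [ 12.8410596  137.00662252 109.40728477]
overhead minx,z [0.59114226 0.62273974 0.62438077] [0.20109106 0.26420285 0.49763903]
[[ 0.703  0.247  0.717]
 [ 0.675 -0.115  0.742]
 [ 0.672 -0.161  0.746]
 [ 0.692 -0.258  0.719]
 [ 0.715  0.231  0.7  ]
 [ 0.7   -0.147  0.709]
 [ 0.669 -0.214  0.748]
 [ 0.719 -0.313  0.683]
 [ 0.716  0.214  0.696]
 [ 0.689 -0.159  0.721]
 [ 0.698 -0.252  0.708]
 [ 0.705  0.244  0.709]
 [ 0.672 -0.116  0.741]
 [ 0.665 -0.16   0.749]
 [ 0.69  -0.258  0.716]]
```

Emit:
apply_moves(
  increments=[
    {"translation":[0,0,0],"twist":6,"gripper":0.05},
  ],
  force=50,
)

```text
clock: 0.25
position: [0.1416, -0.6086, 0.231]
tool_rot: [3.142, 0.001, -1.447]
wrist_force: [0.1, -0.7, -0.0]
grip_width: 0.0731
```

Emit:
apply_moves(
  increments=[
    {"translation":[-0.533,-0.365,0.05]},
    {"translation":[-0.533,-0.365,0.05]},
    {"translation":[-0.533,-0.365,0.05]},
    {"translation":[-0.533,-0.365,0.05]},
    {"translation":[-0.533,-0.365,0.05]},
    {"translation":[-0.533,-0.365,0.05]},
    {"translation":[-0.533,-0.365,0.05]},
    {"translation":[-0.533,-0.365,0.05]},
    {"translation":[-0.533,-0.365,0.05]},
    {"translation":[-0.533,-0.365,0.05]},
    {"translation":[-0.533,-0.365,0.05]},
    {"translation":[-0.533,-0.365,0.05]},
    {"translation":[-0.533,-0.365,0.05]},
    {"translation":[-0.533,-0.365,0.05]},
    {"translation":[-0.533,-0.365,0.05]},
    {"translation":[-0.533,-0.365,0.05]},
    {"translation":[-0.533,-0.365,0.05]},
    {"translation":[-0.533,-0.365,0.05]},
  ],
)

```text
invalid input at $.increments[0]: expected keys translation, twist, gripper
```

Emit:
apply_moves(
  increments=[
    {"translation":[-0.533,-0.365,0.05],"twist":0,"gripper":0.05},
    {"translation":[-0.533,-0.365,0.05],"twist":0,"gripper":0.05},
    {"translation":[-0.533,-0.365,0.05],"twist":0,"gripper":0.05},
    {"translation":[-0.533,-0.365,0.05],"twist":0,"gripper":0.05},
    {"translation":[-0.533,-0.365,0.05],"twist":0,"gripper":0.05},
    {"translation":[-0.533,-0.365,0.05],"twist":0,"gripper":0.05},
    {"translation":[-0.533,-0.365,0.05],"twist":0,"gripper":0.05},
    {"translation":[-0.533,-0.365,0.05],"twist":0,"gripper":0.05},
    {"translation":[-0.533,-0.365,0.05],"twist":0,"gripper":0.05},
    {"translation":[-0.533,-0.365,0.05],"twist":0,"gripper":0.05},
    {"translation":[-0.533,-0.365,0.05],"twist":0,"gripper":0.05},
    {"translation":[-0.533,-0.365,0.05],"twist":0,"gripper":0.05},
    {"translation":[-0.533,-0.365,0.05],"twist":0,"gripper":0.05},
    {"translation":[-0.533,-0.365,0.05],"twist":0,"gripper":0.05},
    {"translation":[-0.533,-0.365,0.05],"twist":0,"gripper":0.05},
    {"translation":[-0.533,-0.365,0.05],"twist":0,"gripper":0.05},
  ],
)

```text
clock: 1.85
position: [0.4376, -0.0355, 0.1812]
tool_rot: [3.141, -0.0, -1.448]
wrist_force: [-0.7, 0.0, -0.3]
grip_width: 0.0497
```

```bash
python3 - <<'E'
from h import *
for n in ['wrist','top']:
    c=save(n+'1',n); W=pts(c); im=c['img']; hsv=cv2.cvtColor(im,cv2.COLOR_RGB2HSV)
    H,S,V=[hsv[...,i].astype(int) for i in range(3)]
    m=((H<6)|(H>174))&(S>180)&(V>60)&(W[...,2]>.03)&(W[...,2]<.1)
    p=W[m]
    if len(p): t=p[p[:,2]>.072]; print(n,len(p),len(t),t.mean(0).round(4),cv2.minAreaRect((t[:,:2]*1000).astype(np.float32)))
E
```

```text
wrist 723 678 [ 0.4382 -0.0367  0.0773] ((437.34234619140625, -36.96122360229492), (34.631473541259766, 13.615772247314453), 6.786534309387207)
```

View pics/wrist1.png

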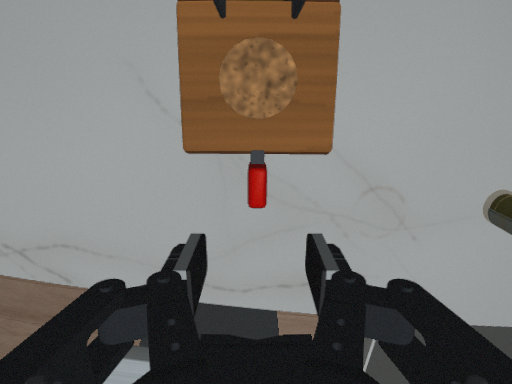

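The wrist view shows the handle at (257,185), centred between the jaws (columns 190–325) and parallel to them. So I can go down.

Emit:
apply_moves(
  increments=[
    {"translation":[0,0,0.04],"twist":0,"gripper":0.05},
    {"translation":[0,0,0.08],"twist":0,"gripper":0.05},
    {"translation":[0,0,0.11],"twist":0,"gripper":0.05},
    {"translation":[0,0,0.13],"twist":0,"gripper":0.05},
    {"translation":[0,0,0.138],"twist":0,"gripper":0.05},
    {"translation":[0,0,0.138],"twist":0,"gripper":0.05},
    {"translation":[0,0,0.138],"twist":0,"gripper":0.0},
    {"translation":[0,0,0.138],"twist":0,"gripper":0.0},
    {"translation":[0,0,0.138],"twist":0,"gripper":0.0},
    {"translation":[0,0,0.138],"twist":0,"gripper":0.0},
    {"translation":[0,0,0.138],"twist":0,"gripper":0.0},
    {"translation":[0,0,0.138],"twist":0,"gripper":0.0},
  ],
  force=60,
)

```text
clock: 3.15
position: [0.4388, -0.0361, 0.0445]
tool_rot: [-3.14, -0.002, -1.449]
wrist_force: [-1.7, -10.1, 11.7]
grip_width: 0.0153
```

Emit:
apply_moves(
  increments=[
    {"translation":[0.001,0,-0.002],"twist":0,"gripper":0.0},
    {"translation":[0.001,0,-0.004],"twist":0,"gripper":0.0},
    {"translation":[0.001,0,-0.006],"twist":0,"gripper":0.0},
    {"translation":[0.001,0,-0.006],"twist":0,"gripper":0.0},
    {"translation":[0.001,0,-0.006],"twist":0,"gripper":0.0},
  ],
)

```text
clock: 3.65
position: [0.4387, -0.0362, 0.0499]
tool_rot: [-3.14, -0.001, -1.448]
wrist_force: [4.8, -4.8, -6.6]
grip_width: 0.0157
```

Emit:
apply_moves(
  increments=[
    {"translation":[0,0,-0.006],"twist":0,"gripper":0.0},
    {"translation":[0,0,-0.012],"twist":0,"gripper":0.0},
    {"translation":[0,0,-0.018],"twist":0,"gripper":0.0},
    {"translation":[0,0,-0.024],"twist":0,"gripper":0.0},
    {"translation":[0,0,-0.03],"twist":0,"gripper":0.0},
    {"translation":[0,0,-0.036],"twist":0,"gripper":0.0},
    {"translation":[0,0,-0.042],"twist":0,"gripper":0.0},
    {"translation":[0,0,-0.048],"twist":0,"gripper":0.0},
    {"translation":[0,0,-0.054],"twist":0,"gripper":0.0},
    {"translation":[0,0,-0.06],"twist":0,"gripper":0.0},
    {"translation":[0,0,-0.066],"twist":0,"gripper":0.0},
    {"translation":[0,0,-0.072],"twist":0,"gripper":0.0},
    {"translation":[0,0,-0.074],"twist":0,"gripper":0.0},
    {"translation":[0,0,-0.074],"twist":0,"gripper":0.0},
    {"translation":[0,0,-0.074],"twist":0,"gripper":0.0},
  ],
)

```text
clock: 5.15
position: [0.4388, -0.0361, 0.124]
tool_rot: [-3.14, -0.001, -1.447]
wrist_force: [6.1, -4.3, -6.8]
grip_width: 0.0154
```

```bash
python3 - <<'E'
from h import *
c=save('scene2','scene'); W=pts(c)
m=(abs(W[...,0]-.525)<.03)&(abs(W[...,1]+.024)<.03)&(W[...,2]>.05)&(W[...,2]<.2)
print(np.median(W[m],0)); print(get_state()['wrist_force'])
cv2.imwrite('pics/scene2z.png',cv2.cvtColor(cv2.resize(c['img'][90:250,200:400],None,fx=3.7,fy=3.7,interpolation=cv2.INTER_CUBIC),cv2.COLOR_RGB2BGR))
E
```

```text
[ 0.52401648 -0.02175737  0.14164987]
[ 6.14396203 -5.31643378 -5.71283677]
```

View pics/scene2z.png

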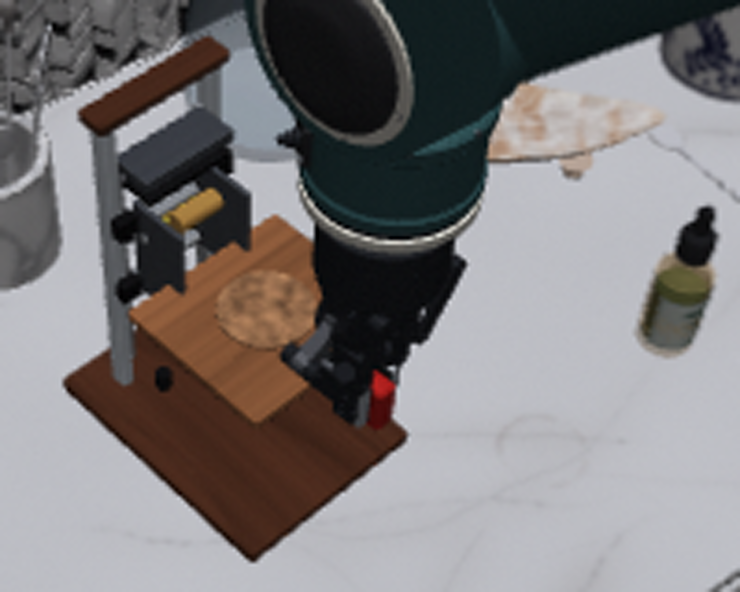

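The shelf is at about 0.079 m (pad z 0.1416) with the grip holding. The pawl's tail, at (190,210) in the zoom, is swung up because the pawl is passing a rung. Now I'll feel for the stop.

Emit:
apply_moves(
  increments=[
    {"translation":[0,0,-0.003],"twist":0,"gripper":0.0},
    {"translation":[0,0,-0.006],"twist":0,"gripper":0.0},
    {"translation":[0,0,-0.009],"twist":0,"gripper":0.0},
    {"translation":[0,0,-0.01],"twist":0,"gripper":0.0},
    {"translation":[0,0,-0.01],"twist":0,"gripper":0.0},
  ],
)

```text
clock: 5.7
position: [0.4388, -0.0362, 0.134]
tool_rot: [-3.14, -0.001, -1.447]
wrist_force: [6.3, -6.1, -6.4]
grip_width: 0.0155
```

Emit:
apply_moves(
  increments=[
    {"translation":[0,0,-0.001],"twist":0,"gripper":0.0},
    {"translation":[0,0,-0.002],"twist":0,"gripper":0.0},
    {"translation":[0,0,-0.002],"twist":0,"gripper":0.0},
  ],
)

```text
clock: 6.0
position: [0.4387, -0.0362, 0.1359]
tool_rot: [-3.14, -0.001, -1.447]
wrist_force: [6.5, -5.7, -5.9]
grip_width: 0.015
```

Emit:
apply_moves(
  increments=[
    {"translation":[0,0,-0.001],"twist":0,"gripper":0.0},
    {"translation":[0,0,-0.001],"twist":0,"gripper":0.0},
  ],
)

```text
clock: 6.2
position: [0.4388, -0.0362, 0.1369]
tool_rot: [-3.14, -0.001, -1.447]
wrist_force: [7.0, -5.8, -8.0]
grip_width: 0.0152
```

Emit:
apply_moves(
  increments=[
    {"translation":[0,0,-0.001],"twist":0,"gripper":0.0},
    {"translation":[0,0,-0.001],"twist":0,"gripper":0.0},
  ],
)

```text
clock: 6.4
position: [0.4387, -0.0362, 0.1377]
tool_rot: [-3.14, -0.001, -1.448]
wrist_force: [9.1, -5.7, -12.1]
grip_width: 0.0152
```

Emit:
apply_moves(
  increments=[
    {"translation":[0,0,0.0],"twist":0,"gripper":0.0},
    {"translation":[0,0,0.0],"twist":0,"gripper":0.0},
    {"translation":[0,0,0.0],"twist":0,"gripper":0.0},
    {"translation":[0,0,0.0],"twist":0,"gripper":0.0},
  ],
)

```text
clock: 6.8
position: [0.4387, -0.0361, 0.1377]
tool_rot: [-3.14, -0.001, -1.447]
wrist_force: [8.3, -5.3, -12.3]
grip_width: 0.0153
```

```bash
python3 - <<'E'
from h import *
c=save('scene3','scene'); W=pts(c)
m=(abs(W[...,0]-.525)<.03)&(abs(W[...,1]+.024)<.03)&(W[...,2]>.05)&(W[...,2]<.2)
print(np.median(W[m],0)); print(get_state()['wrist_force'])
cv2.imwrite('pics/scene3z.png',cv2.cvtColor(cv2.resize(c['img'][90:190,210:290],None,fx=6,fy=6,interpolation=cv2.INTER_CUBIC),cv2.COLOR_RGB2BGR))
E
```

```text
[ 0.52438822 -0.02182216  0.1552294 ]
[  8.35431867  -5.8344749  -13.30126283]
```

View pics/scene3z.png

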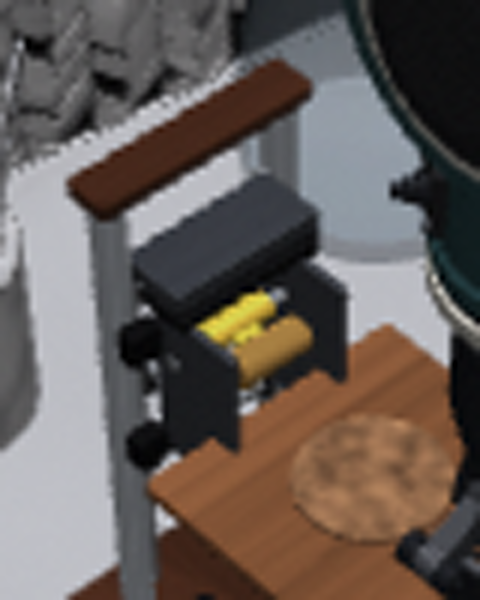

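The pawl is level again (tail at (270,350), below the yellow barrel) and the cheeks are just touching the stop. Now I'll lower it gently.

Emit:
apply_moves(
  increments=[
    {"translation":[0,0,0.002],"twist":0,"gripper":0.0},
    {"translation":[0,0,0.004],"twist":0,"gripper":0.0},
    {"translation":[0,0,0.006],"twist":0,"gripper":0.0},
    {"translation":[0,0,0.008],"twist":0,"gripper":0.0},
    {"translation":[0,0,0.01],"twist":0,"gripper":0.0},
    {"translation":[0,0,0.012],"twist":0,"gripper":0.0},
    {"translation":[0,0,0.0125],"twist":0,"gripper":0.0},
  ],
)

```text
clock: 7.55
position: [0.4387, -0.0361, 0.1252]
tool_rot: [-3.14, -0.001, -1.447]
wrist_force: [5.6, -4.8, -5.4]
grip_width: 0.0151
```

Emit:
apply_moves(
  increments=[
    {"translation":[0,0,0.0005],"twist":0,"gripper":0.0},
    {"translation":[0,0,0.001],"twist":0,"gripper":0.0},
    {"translation":[0,0,0.001],"twist":0,"gripper":0.0},
  ],
)

```text
clock: 7.85
position: [0.4387, -0.0361, 0.1243]
tool_rot: [-3.14, -0.001, -1.448]
wrist_force: [7.0, -5.0, -8.9]
grip_width: 0.0155
```

Emit:
apply_moves(
  increments=[
    {"translation":[0,0,0.0005],"twist":0,"gripper":0.0},
    {"translation":[0,0,0.001],"twist":0,"gripper":0.0},
    {"translation":[0,0,0.001],"twist":0,"gripper":0.0},
  ],
)

```text
clock: 8.15
position: [0.4388, -0.0361, 0.1233]
tool_rot: [-3.14, -0.001, -1.447]
wrist_force: [7.2, -5.9, -8.7]
grip_width: 0.0153
```

Emit:
apply_moves(
  increments=[
    {"translation":[0,0,0.0005],"twist":0,"gripper":0.0},
    {"translation":[0,0,0.001],"twist":0,"gripper":0.0},
    {"translation":[0,0,0.001],"twist":0,"gripper":0.0},
  ],
)

```text
clock: 8.45
position: [0.4387, -0.0362, 0.1223]
tool_rot: [-3.14, -0.001, -1.448]
wrist_force: [6.5, -5.6, -7.9]
grip_width: 0.0152
```

Emit:
apply_moves(
  increments=[
    {"translation":[0,0,0.0005],"twist":0,"gripper":0.0},
    {"translation":[0,0,0.0005],"twist":0,"gripper":0.0},
  ],
)

```text
clock: 8.65
position: [0.4387, -0.0362, 0.1219]
tool_rot: [-3.14, -0.001, -1.447]
wrist_force: [5.0, -4.9, -3.9]
grip_width: 0.0155
```

Emit:
apply_moves(
  increments=[
    {"translation":[0,0,0.0005],"twist":0,"gripper":0.0},
    {"translation":[0,0,0.0005],"twist":0,"gripper":0.0},
  ],
)

```text
clock: 8.85
position: [0.4387, -0.0362, 0.1215]
tool_rot: [-3.14, -0.001, -1.448]
wrist_force: [3.9, -4.7, -1.2]
grip_width: 0.0152
```

Emit:
apply_moves(
  increments=[
    {"translation":[0,0,0],"twist":0,"gripper":0.06},
    {"translation":[0,0,0],"twist":0,"gripper":0.06},
    {"translation":[0,0,0],"twist":0,"gripper":0.06},
    {"translation":[0,0,0],"twist":0,"gripper":0.06},
    {"translation":[0,0,0],"twist":0,"gripper":0.06},
    {"translation":[0,0,0],"twist":0,"gripper":0.06},
  ],
)

```text
clock: 9.45
position: [0.4381, -0.0356, 0.1208]
tool_rot: [3.141, 0.0, -1.447]
wrist_force: [-0.7, 0.3, -0.3]
grip_width: 0.0601
```

```bash
python3 - <<'E'
from h import *
c=save('scene4','scene'); W=pts(c)
m=(abs(W[...,0]-.525)<.03)&(abs(W[...,1]+.024)<.03)&(W[...,2]>.05)&(W[...,2]<.2)
print(np.median(W[m],0)); print(get_state()['wrist_force'])
E
```

```text
[ 0.52512007 -0.02212017  0.13942108]
[-0.02059543 -0.17884623  0.02812962]
```

Released, and the shelf stays put. Up and over to the green bottle.

Emit:
apply_moves(
  increments=[
    {"translation":[0,0,-0.03],"twist":0,"gripper":0.06},
    {"translation":[0,0,-0.08],"twist":0,"gripper":0.06},
    {"translation":[0,0,-0.12],"twist":0,"gripper":0.06},
    {"translation":[0.05,0.007,-0.12],"twist":0,"gripper":0.06},
    {"translation":[0.1,0.015,-0.12],"twist":0,"gripper":0.06},
    {"translation":[0.15,0.022,-0.12],"twist":0,"gripper":0.06},
    {"translation":[0.2,0.03,-0.12],"twist":0,"gripper":0.06},
    {"translation":[0.25,0.037,-0.12],"twist":0,"gripper":0.06},
    {"translation":[0.284,0.043,-0.12],"twist":0,"gripper":0.06},
    {"translation":[0.284,0.043,-0.12],"twist":0,"gripper":0.06},
    {"translation":[0.284,0.043,-0.12],"twist":0,"gripper":0.06},
    {"translation":[0.284,0.043,-0.12],"twist":0,"gripper":0.06},
    {"translation":[0.284,0.043,-0.12],"twist":0,"gripper":0.06},
  ],
)

```text
clock: 10.8
position: [0.4309, -0.3217, 0.2409]
tool_rot: [-3.141, 0.0, -1.445]
wrist_force: [0.3, -0.1, -0.5]
grip_width: 0.0599
```

```bash
python3 - <<'E'
from h import *
from scipy.optimize import least_squares
c0=dict(np.load('pics/scene0.npz')); W0=pts(c0)
for n in ['scene','top','wrist']:
    c=save(n+'5',n); W=pts(c)
    r=np.hypot(W[...,0]-.5257,W[...,1]+.0237)<.028
    q=W[r&(W[...,2]>.12)&(W[...,2]<.16)]
    if len(q): print(n,'pad z',np.median(q[:,2]),len(q))
    near=np.hypot(W[...,0]-.4305,W[...,1]+.323)<.05
    for zl,zh,R in [(.01,.062,.0215),(.075,.108,.0125)]:
        q=W[near&(W[...,2]>zl)&(W[...,2]<zh)]
        if len(q)>10:
            s=least_squares(lambda p:np.hypot(q[:,0]-p[0],q[:,1]-p[1])-R,[.43,-.323],loss='soft_l1',f_scale=.002); print(n,len(q),s.x.round(4))
r=np.hypot(W0[...,0]-.5257,W0[...,1]+.0237)<.028; print('pad0',np.median(W0[r][:,2]))
E
```

```text
scene pad z 0.13962149087289272 342
scene 220 [ 0.4305 -0.323 ]
scene 125 [ 0.4304 -0.3226]
top pad z 0.13918451679062216 311
top 66 [ 0.4307 -0.3236]
top 50 [ 0.4304 -0.3233]
wrist 229 [ 0.4277 -0.325 ]
wrist 433 [ 0.4289 -0.3248]
pad0 0.06232730303406575
```

View pics/wrist5.png

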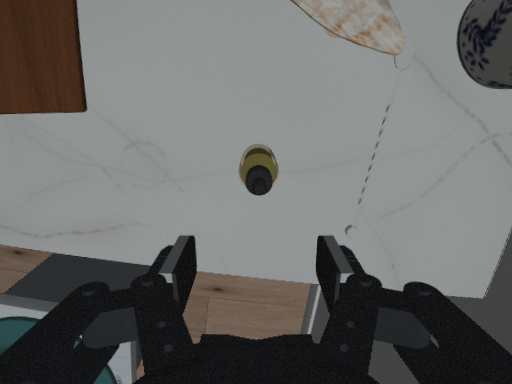

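View pics/scene5.png

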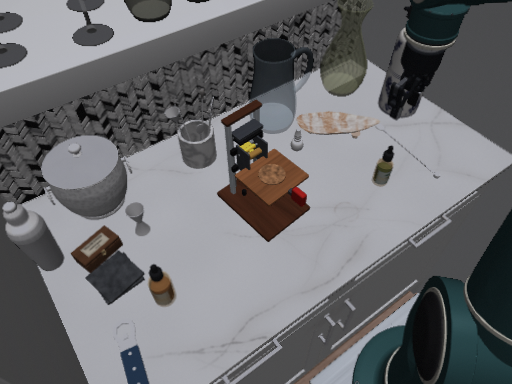

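The wrist view shows the bottle at (258,170), centred between the jaws. The scene view shows the shelf hanging locked with the pad at z≈0.139, which puts it at about 0.077. I'll pinch the neck at about 0.095 m height.

Emit:
apply_moves(
  increments=[
    {"translation":[0.0015,0,0.04],"twist":0,"gripper":0.05},
    {"translation":[0.0015,0,0.08],"twist":0,"gripper":0.05},
    {"translation":[0.0015,0,0.11],"twist":0,"gripper":0.05},
    {"translation":[0.0015,0,0.135],"twist":0,"gripper":0.05},
    {"translation":[0.0015,0,0.155],"twist":0,"gripper":0.05},
    {"translation":[0.0015,0,0.164],"twist":0,"gripper":0.045},
    {"translation":[0.0015,0,0.164],"twist":0,"gripper":0.035},
    {"translation":[0.0015,0,0.164],"twist":0,"gripper":0.03},
  ],
  force=25,
)

```text
clock: 11.75
position: [0.4312, -0.3244, 0.0776]
tool_rot: [-3.141, -0.001, -1.447]
wrist_force: [0.9, -0.0, 0.9]
grip_width: 0.0299
```

Emit:
apply_moves(
  increments=[
    {"translation":[0,0,0],"twist":0,"gripper":0.02},
    {"translation":[0,0,0],"twist":0,"gripper":0.02},
    {"translation":[0,0,0],"twist":0,"gripper":0.02},
    {"translation":[0,0,0],"twist":0,"gripper":0.02},
    {"translation":[0,0,0],"twist":0,"gripper":0.02},
  ],
)

```text
clock: 12.25
position: [0.4314, -0.3246, 0.0779]
tool_rot: [-3.14, -0.001, -1.447]
wrist_force: [-0.6, 0.1, 8.8]
grip_width: 0.0244
```

Emit:
apply_moves(
  increments=[
    {"translation":[0,0,-0.005],"twist":0,"gripper":0.02},
    {"translation":[0,0,-0.02],"twist":0,"gripper":0.02},
    {"translation":[0,0,-0.05],"twist":0,"gripper":0.02},
    {"translation":[0,0,-0.09],"twist":0,"gripper":0.02},
    {"translation":[0,0,-0.13],"twist":0,"gripper":0.02},
    {"translation":[0,0,-0.15],"twist":0,"gripper":0.02},
    {"translation":[0,0,-0.15],"twist":0,"gripper":0.02},
    {"translation":[0,0,-0.15],"twist":0,"gripper":0.02},
  ],
)

```text
clock: 13.05
position: [0.4306, -0.3242, 0.2268]
tool_rot: [-3.141, -0.0, -1.447]
wrist_force: [-0.0, -0.4, -1.6]
grip_width: 0.0244
```

```bash
python3 - <<'E'
from h import *
from scipy.optimize import least_squares
for n in ['scene','top']:
    c=save(n+'6',n); W=pts(c); im=c['img']; hsv=cv2.cvtColor(im,cv2.COLOR_RGB2HSV)
    near=(np.hypot(W[...,0]-.431,W[...,1]+.3245)<.032)
    q=W[near&(W[...,2]>.12)&(W[...,2]<.21)]
    print(n,len(q),np.percentile(q[:,2],[0,1,99]).round(4) if len(q) else '')
    for zl,zh in [(.155,.18),(.18,.205)]:
        s=q[(q[:,2]>zl)&(q[:,2]<zh)]
        if len(s)>8: print(zl,len(s),least_squares(lambda p:np.hypot(s[:,0]-p[0],s[:,1]-p[1])-.0215,[.43,-.323],loss='soft_l1',f_scale=.002).x.round(4))
    cv2.imwrite(f'pics/{n}6.png',cv2.cvtColor(im,cv2.COLOR_RGB2BGR))
    if n=='scene': cv2.imwrite('pics/s6z.png',cv2.cvtColor(cv2.resize(im[40:220,330:500],None,fx=3.3,fy=3.3),cv2.COLOR_RGB2BGR))
print(get_state()['position'],get_state()['wrist_force'])
E
```

```text
scene 381 [0.147  0.1485 0.2092]
0.155 148 [ 0.4294 -0.3227]
0.18 159 [ 0.4285 -0.3239]
top 65 [0.1469 0.1486 0.2074]
0.155 37 [ 0.4297 -0.3231]
0.18 14 [ 0.4296 -0.3231]
[ 0.43023935 -0.32390722  0.22576559] [ 0.05245283  0.32773977 -2.8162663 ]
```

View pics/s6z.png

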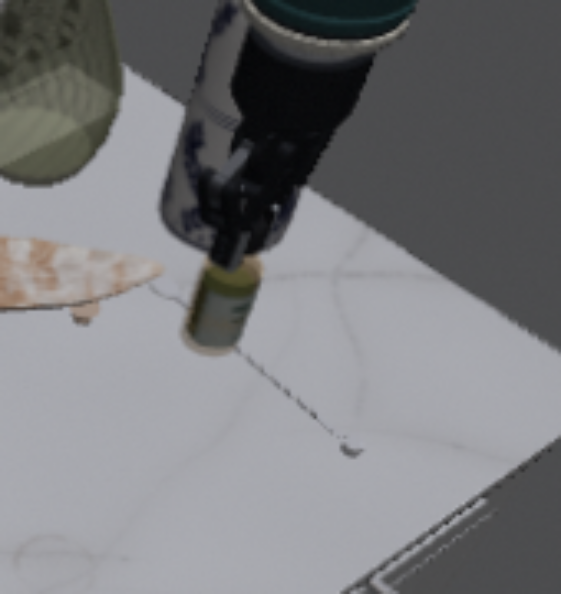

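The bottle hangs upright in the grip (at (222,300) in the zoom). Its underside is at z≈0.148, which fits the TCP minus 78 mm. Carry it over the pad.

Emit:
apply_moves(
  increments=[
    {"translation":[0,0,-0.03],"twist":0,"gripper":0.02},
    {"translation":[-0.03,-0.014,-0.045],"twist":0,"gripper":0.02},
    {"translation":[-0.07,-0.032,-0.045],"twist":0,"gripper":0.02},
    {"translation":[-0.11,-0.051,-0.045],"twist":0,"gripper":0.02},
    {"translation":[-0.15,-0.07,-0.045],"twist":0,"gripper":0.02},
    {"translation":[-0.19,-0.088,-0.045],"twist":0,"gripper":0.02},
    {"translation":[-0.23,-0.107,-0.045],"twist":0,"gripper":0.02},
    {"translation":[-0.26,-0.12,-0.045],"twist":0,"gripper":0.02},
    {"translation":[-0.28,-0.13,-0.045],"twist":0,"gripper":0.02},
    {"translation":[-0.285,-0.132,-0.045],"twist":0,"gripper":0.02},
    {"translation":[-0.285,-0.132,-0.045],"twist":0,"gripper":0.02},
    {"translation":[-0.285,-0.132,-0.045],"twist":0,"gripper":0.02},
    {"translation":[-0.285,-0.132,-0.045],"twist":0,"gripper":0.02},
  ],
)

```text
clock: 14.45
position: [0.5262, -0.0263, 0.2715]
tool_rot: [3.141, -0.0, -1.448]
wrist_force: [-0.3, -0.2, -1.8]
grip_width: 0.0239
```

```bash
python3 - <<'E'
from h import *
from scipy.optimize import least_squares
for n in ['scene','top']:
    c=save(n+'7',n); W=pts(c); im=c['img']
    near=(np.hypot(W[...,0]-.526,W[...,1]+.024)<.032)
    q=W[near&(W[...,2]>.17)&(W[...,2]<.255)]
    print(n,len(q),np.percentile(q[:,2],[0,1,99]).round(4) if len(q) else '')
    for zl,zh in [(.195,.222),(.222,.25)]:
        s=q[(q[:,2]>zl)&(q[:,2]<zh)]
        if len(s)>8: print(zl,len(s),least_squares(lambda p:np.hypot(s[:,0]-p[0],s[:,1]-p[1])-.0215,[.526,-.024],loss='soft_l1',f_scale=.002).x.round(4))
    if n=='scene': cv2.imwrite('pics/s7z.png',cv2.cvtColor(cv2.resize(im[60:240,200:370],None,fx=3.3,fy=3.3),cv2.COLOR_RGB2BGR))
print(get_state()['position'],get_state()['wrist_force'])
E
```

```text
scene 371 [0.193  0.1943 0.2544]
0.195 153 [ 0.5251 -0.0256]
0.222 175 [ 0.525  -0.0256]
top 0 
[ 0.52633929 -0.02602837  0.27170564] [ 0.20972495  0.32279779 -1.67170258]
```

View pics/s7z.png

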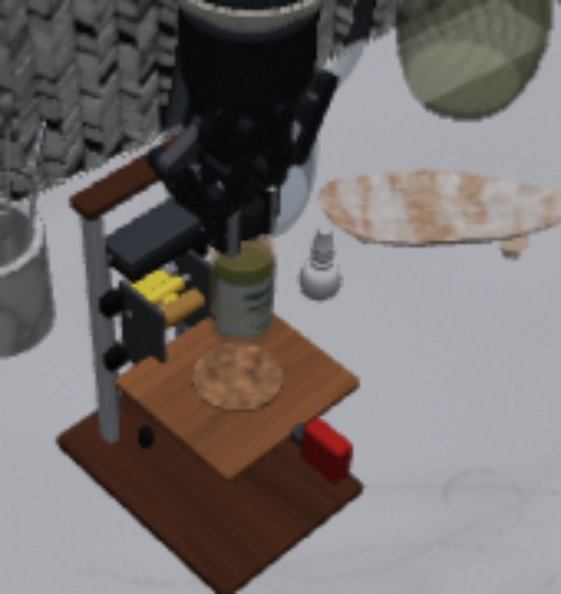

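The bottle hangs upright over the pad, which is at (238,375) in the zoom. Its axis is about 2 mm off, so I'll correct that while lowering.

Emit:
apply_moves(
  increments=[
    {"translation":[-0.002,-0.001,0.01],"twist":0,"gripper":0.02},
    {"translation":[-0.002,-0.001,0.02],"twist":0,"gripper":0.02},
    {"translation":[-0.002,-0.001,0.03],"twist":0,"gripper":0.02},
    {"translation":[-0.002,-0.001,0.038],"twist":0,"gripper":0.02},
    {"translation":[-0.002,-0.001,0.044],"twist":0,"gripper":0.02},
    {"translation":[-0.002,-0.001,0.048],"twist":0,"gripper":0.02},
    {"translation":[-0.002,-0.001,0.05],"twist":0,"gripper":0.02},
    {"translation":[-0.002,-0.001,0.05],"twist":0,"gripper":0.02},
  ],
)

```text
clock: 15.35
position: [0.5273, -0.0229, 0.2217]
tool_rot: [3.142, 0.0, -1.447]
wrist_force: [-0.1, -0.4, -1.1]
grip_width: 0.0247
```

Emit:
apply_moves(
  increments=[
    {"translation":[0,0,0.0005],"twist":0,"gripper":0.02},
    {"translation":[0,0,0.001],"twist":0,"gripper":0.02},
    {"translation":[0,0,0.0015],"twist":0,"gripper":0.02},
    {"translation":[0,0,0.002],"twist":0,"gripper":0.02},
    {"translation":[0,0,0.002],"twist":0,"gripper":0.02},
  ],
)

```text
clock: 15.85
position: [0.5272, -0.023, 0.2198]
tool_rot: [3.142, 0.0, -1.447]
wrist_force: [1.0, -0.1, -2.4]
grip_width: 0.0241
```

Emit:
apply_moves(
  increments=[
    {"translation":[0,0,0.0005],"twist":0,"gripper":0.02},
    {"translation":[0,0,0.0005],"twist":0,"gripper":0.02},
  ],
)

```text
clock: 16.05
position: [0.5272, -0.023, 0.2192]
tool_rot: [3.142, 0.0, -1.447]
wrist_force: [-0.4, -0.5, -0.9]
grip_width: 0.0242
```

Emit:
apply_moves(
  increments=[
    {"translation":[0,0,0.0005],"twist":0,"gripper":0.02},
    {"translation":[0,0,0.0005],"twist":0,"gripper":0.02},
  ],
)

```text
clock: 16.25
position: [0.5272, -0.023, 0.2187]
tool_rot: [3.141, 0.0, -1.447]
wrist_force: [-0.8, 0.0, -1.5]
grip_width: 0.0241
```

Emit:
apply_moves(
  increments=[
    {"translation":[0,0,0.0005],"twist":0,"gripper":0.02},
    {"translation":[0,0,0.0005],"twist":0,"gripper":0.02},
  ],
)

```text
clock: 16.45
position: [0.5272, -0.023, 0.2182]
tool_rot: [3.141, 0.0, -1.447]
wrist_force: [-0.5, 0.7, -1.2]
grip_width: 0.0242
```

Emit:
apply_moves(
  increments=[
    {"translation":[0,0,0.0005],"twist":0,"gripper":0.02},
    {"translation":[0,0,0.0005],"twist":0,"gripper":0.02},
  ],
)

```text
clock: 16.65
position: [0.5272, -0.023, 0.2178]
tool_rot: [3.142, 0.0, -1.447]
wrist_force: [0.7, -0.5, -0.7]
grip_width: 0.0243
```

Emit:
apply_moves(
  increments=[
    {"translation":[0,0,0.0005],"twist":0,"gripper":0.02},
    {"translation":[0,0,0.0005],"twist":0,"gripper":0.02},
  ],
)

```text
clock: 16.85
position: [0.5273, -0.023, 0.2174]
tool_rot: [-3.141, -0.0, -1.447]
wrist_force: [0.1, 0.4, 0.9]
grip_width: 0.0241
```

Contact is felt: the wrist force went from about -1.5 to +0.9 N. Release, then retreat straight up.

Emit:
apply_moves(
  increments=[
    {"translation":[0,0,0],"twist":0,"gripper":0.028},
    {"translation":[0,0,0],"twist":0,"gripper":0.035},
    {"translation":[0,0,0],"twist":0,"gripper":0.05},
    {"translation":[0,0,0],"twist":0,"gripper":0.055},
    {"translation":[0,0,0],"twist":0,"gripper":0.055},
    {"translation":[0,0,0],"twist":0,"gripper":0.055},
  ],
)

```text
clock: 17.45
position: [0.5272, -0.023, 0.2173]
tool_rot: [3.142, 0.0, -1.447]
wrist_force: [-1.4, 0.6, 1.0]
grip_width: 0.055
```

Emit:
apply_moves(
  increments=[
    {"translation":[0,0,-0.01],"twist":0,"gripper":0.055},
    {"translation":[0,0,-0.03],"twist":0,"gripper":0.055},
    {"translation":[0,0,-0.06],"twist":0,"gripper":0.055},
    {"translation":[0,0,-0.1],"twist":0,"gripper":0.055},
    {"translation":[0,0,-0.12],"twist":0,"gripper":0.055},
    {"translation":[0.04,0.03,-0.12],"twist":0,"gripper":0.055},
    {"translation":[0.08,0.06,-0.12],"twist":0,"gripper":0.055},
    {"translation":[0.12,0.09,-0.12],"twist":0,"gripper":0.055},
    {"translation":[0.16,0.1,-0.12],"twist":0,"gripper":0.055},
    {"translation":[0.2,0.1,-0.12],"twist":0,"gripper":0.055},
    {"translation":[0.2,0.1,-0.12],"twist":0,"gripper":0.055},
  ],
)

```text
clock: 18.55
position: [0.4518, -0.2387, 0.3377]
tool_rot: [3.141, -0.001, -1.453]
wrist_force: [-0.6, 1.9, -0.9]
grip_width: 0.0553
```

```bash
python3 - <<'E'
from h import *
from scipy.optimize import least_squares
for n in ['scene','top']:
    c=save(n+'8',n); W=pts(c); im=c['img']
    near=(np.hypot(W[...,0]-.526,W[...,1]+.024)<.033)
    q=W[near&(W[...,2]>.13)&(W[...,2]<.3)]
    print(n,len(q),'ztop',q[:,2].max().round(4))
    for zl,zh,R in [(.148,.17,.0215),(.17,.2,.0215),(.225,.245,.0125)]:
        s=q[(q[:,2]>zl)&(q[:,2]<zh)]
        if len(s)>8: print(zl,len(s),least_squares(lambda p:np.hypot(s[:,0]-p[0],s[:,1]-p[1])-R,[.526,-.024],loss='soft_l1',f_scale=.002).x.round(4))
    pl=W[(abs(W[...,2]-.137)<.006)&(W[...,0]>.46)&(W[...,0]<.51)&(abs(W[...,1]+.03)<.05)]; print('plate z',np.median(pl[:,2]))
    for nm,cx,cy,R,zl,zh in [('orange',.469,.308,.024,.01,.06),('jig',.66,.27,.022,.06,.085)]:
        s=W[(np.hypot(W[...,0]-cx,W[...,1]-cy)<.05)&(W[...,2]>zl)&(W[...,2]<zh)]
        print(nm,least_squares(lambda p:np.hypot(s[:,0]-p[0],s[:,1]-p[1])-R,[cx,cy],loss='soft_l1',f_scale=.002).x.round(4))
    if n=='scene': cv2.imwrite('pics/s8z.png',cv2.cvtColor(cv2.resize(im[60:240,200:370],None,fx=3.3,fy=3.3),cv2.COLOR_RGB2BGR))
s=get_state();print(s['clock'],s['position'],s['wrist_force'])
E
```

```text
scene 937 ztop 0.2726
0.148 113 [ 0.5259 -0.0222]
0.17 171 [ 0.5259 -0.0222]
0.225 64 [ 0.5259 -0.022 ]
plate z 0.13645845072113372
orange [0.4695 0.3087]
jig [0.6547 0.2726]
top 428 ztop 0.272
0.148 14 [ 0.5271 -0.0214]
0.17 21 [ 0.5271 -0.0215]
plate z 0.13644645687917795
orange [0.4703 0.309 ]
jig [0.6568 0.2668]
18.65 [ 0.45270953 -0.23420617  0.33768471] [0.14527966 1.55870162 0.62779261]
```

View pics/s8z.png

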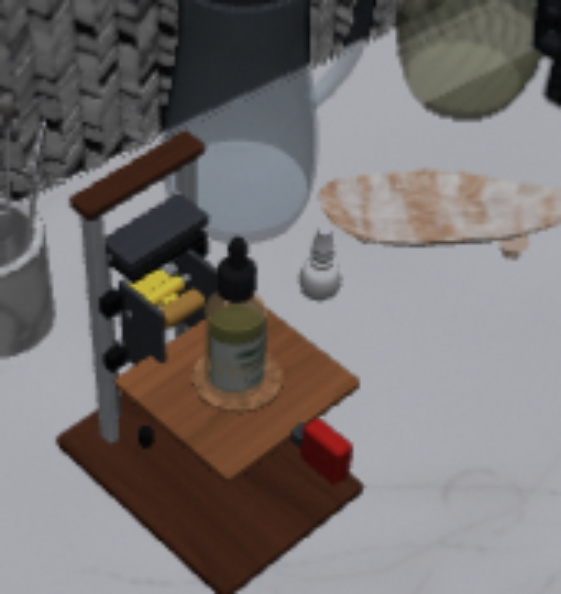

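```bash
python3 -c "
from rig import *
print(hand_in())"
```

```text
the job is handed in; nothing more can be done
None
```

I raised the shelf by its handle until it touched the rubber stop. The push there was about 6 N, at a shelf height near 0.092 m, and a picture showed the pawl level again. I then lowered it until the wrist force showed it hanging on the top rung and let go. I picked the green bottle up by its neck, set it on the cork pad with about 2 N of contact, released it, moved clear and handed in at about 18.7 s.

| Last check | Result |
|---|---|
| Shelf height | About 0.0765 m, at rest. The allowed range starts at 0.075, so the margin is only about 1.5 mm against a 2 mm camera calibration. The strip appears to be at its lowest setting. |
| Green bottle | Upright, and about 2–3 mm from the pad centre in both camera views |
| Orange bottle and jigger | No movement beyond measuring noise. The two views disagreed by about 6 mm on the jigger's position, but they did so at the start as well. |
| Robot | Touching nothing, about 0.2 m from the bottle |

No check failed.

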